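# Find the heavy side of a loaded roller drum and hold it down

## Task

The roller drum's wheel has been loaded unevenly. First take the empty green rack out from under the wheel and stand it upright on the open bench, at least a hand's breadth clear of the wheel, without disturbing the bottle, the dish or the red-capped balance jar. Then turn the wheel by hand to feel which side is heavy, bring the heavy side straight down, and finish while still holding the wheel steady like that, so that a colleague can change a jar at the top for the balance jar.

Things in the scene. Friction and masses are not known exactly. Their poses are not given: they have to be found in the camera images.
- rotator: Roller drum mixer, fixed to the bench, switched off: cream gear-motor housing behind a white wheel on a level shaft. Origin on the bench straight below the wheel's centre; z up; x along the shaft from the wheel into the housing (the jars' side looks to -x). Foot x 28 to 188 mm, y +-85, 18 high. Housing x 36 to 136, y +-65, top z 205, dial on it to 216. Shaft 14 mm thick.
- wheel_hub (a point): Centre of the wheel: on the shaft axis, mid-thickness of the disc, 170 mm above the bench; axes as the rotator's (it does not turn with the wheel). The disc is 260 mm across and 8 mm thick (x -4 to +4 mm). A hub nut 36 mm across stands out to x -22 mm. The drive drags with about 0.50 N m whichever way the wheel is turned, so it stays where it is left.
- jar_plane (a point): Point on the shaft axis 58 mm in front of the hub (rotator x -58). Four closed opaque brown jars stand out of the disc like pegs, parallel to the shaft, 90 degrees apart, their axes 80 mm from the shaft axis: 40 mm thick, x -8 to -83 mm. The wheel can be turned by pushing a jar sideways, fingers down beside or astride it, best well away from the disc face, or by pinching the rim.
- wheel_top (a point): Highest point of the wheel's rim, 300 mm above the bench, 130 mm above the hub (fixed; does not turn). The outer 26 mm of the disc is bare on both faces all round. To hold the wheel, pinch an upper jar across from above, or the rim. Open bench for the rack lies to the robot's right (about x 0.45 to 0.6, y -0.2 to -0.35 m).
- wheel (a joint): Wheel angle, rad; grows clockwise seen from the front (looking along the rotator's x), several turns either way. At 0 the jars lie 45 degrees off vertical, the blue-capped one (cap only a mark) up and to the right seen from the front. Heavy side level, its weight pulls with 0.36 to 0.41 N m, straight up or down not at all. It cannot be seen, may lie between jars, never starts near the bottom.
- rack: Empty green tube rack, loose, 160 g: 210 mm long (x), 50 wide (y), 90 high, origin at the centre of its underside. Its +x end is pushed in under the front of the wheel between the two lower jars, stopping the wheel from turning; the rest sticks out in front. Its long sides have rails at z 66 to 90 mm: grip across the width from above; pull it straight out (its -x) before lifting.
- bottle: Amber reagent bottle standing on the bench, 58 mm across, 125 mm high; origin at the centre of its underside. To be left alone.
- dish: Clear culture dish with lid lying on the bench, 92 mm across, 18 mm high; origin at the centre of its underside. To be left alone.
- spare: Red-capped balance jar standing on the bench, 40 mm across, 75 mm high; origin at the centre of its underside. To be left alone.

How it is judged:
By the outcome, as a careful person would: the job done as asked, in the order asked, and still so for the second after the job is handed in, while the arm keeps its last pose, push and grip.
It also fails if it takes over 72 s, if anything falls off the work surface, if the arm or the gripper's body presses on something with over 40 N, if the wrist force passes 120 N, or if a joint passes its speed limit or range.

## Robot

A 6-joint arm with a two-finger parallel gripper is mounted at the origin on the work surface. World frame = base frame: x ahead of the robot, y to its left, z up, the work surface at z = 0. Lengths are in m, angles in rad, forces in N, time in s.
With the tool pointing down it reaches from about 0.25 to 0.775 m from the base axis. Payload 4 kg.
Tool frame: the origin (TCP) lies midway between the tips of the shut fingers; the grasp point (between the pads) lies 19 mm behind it (robot.tcp_to_grasp is the distance from the TCP to the grasp point, in m); z points along the fingers, y is the line along which they close (so a half turn about z gives the same grasp; the last joint's range is limited). The gripper opens to 94 mm and grips with 3 to 60 N. Pads are 16 mm wide; open, the fingers measure 119 mm over their backs; the gripper's body (75 mm by 177 mm) begins 78 mm behind the grasp point.
Start: joints at [-1.247, 0.087, 1.371, -0, 1.684, -0.103], TCP at [0.228, -0.501, 0.206] pointing down, gripper open.
Joint ranges: [-3.1, 3.1], [-0.76, 2.03], [0.27, 2.55], [-1.08, 4.22], [0.17, 2.65], [-2.57, 2.57]. Speed limits (rad/s): [2.79, 2.79, 3.14, 3.14, 3.14, 3.14].

## Interface

Orientations are given as [roll, pitch, yaw] about the fixed x, y, z axes, in that order (R = Rz(yaw) Ry(pitch) Rx(roll)).
In Python, from bench import robot, viewer gives the robot as it stands. The module is installed in compiled form; this text tells all that it offers.
- The arm moves only by the shell command python3 -m handwheel 'ROWS' [OPENING]. ROWS is JSON, a list of rows, each a list of 6 numbers: the shift along the tool's x, y, z in units of 0.2 m (1.0 is 0.2 m), then the turn, a rotation vector about the tool's x, y, z in units of 30 degrees (1.0 is 30 degrees). In form: [[x, y, z, wx, wy, wz], ...]. A call has 1 to 10 rows; each row is the pose to reach, as a shift and turn from the pose commanded when the call began, along the tool's axes at that moment; what a row does not reach only later rows make up. A row lasts 1/12 s, in which the tool goes at most 41.7 mm and 7.16 degrees, less where a joint would pass 70% of its speed; a pose out of reach is approached as far as the arm can. A call with a number of a shift or a turn outside -1 to 1 is refused whole. A call with a gripper value outside its range is refused whole. OPENING is the gripper's target within -1 to 1 (shut at 1, half-way at 0, fully open at -1), set as the call begins (- or left out, the last holds). The fingers move at their own pace and stop on an object; the grip force is fixed at half the most. Time passes only in rows, so rows that repeat a pose let the fingers close. It gives the time, the measured TCP pose, the force, the opening and the grip force at its end, in the units of the state.
- robot.get_obs(): the state, without advancing time (a new reading comes with each control period).
- viewer.snapshot(name): name is "scene" or "top"; returns the picture (420x560x3 uint8, red, green, blue); there is no depth.
- viewer.calibration(name): a dict with "fx", "fy", "cx", "cy" (pixels), "R" (3x3) and "t" (3): a world point X has camera coordinates R X + t. Camera axes: x right, y down, z forward; pixel columns grow to the right and rows downward; lengths in m; the calibration is good to about 2 mm. A picture is of the moment at which its call begins. calibration takes no time and is no camera call.
- robot.close_job(): hands the job in; it is judged then, once.
The state is a dict: "time": time; "joint_positions": joint angles; "qvel": joint speeds; "joint_torque": joint torques, N m; "tool_pos": TCP position; "ee_rot": TCP orientation; "wrist_force": force on the tool from outside, world axes, zero at the start; "wrist_torque": the same for the moment, N m; "width": finger opening in m; "finger_force": force on a finger pad.
Only numpy, scipy, OpenCV 4.12 (cv2) and the standard library are available. Lean on these libraries where they do the work, as an engineer would, in place of code of your own. Each camera call takes 0.05 s, during which the arm holds its last target. There are 200 camera calls.

## Working session

There is one attempt and no reset: what is moved stays moved. The work goes in short steps, Python scripts to look and compute and a shell command to move; the robot and the scene stay as the last step left them, time stands still between calls to the robot, and variables do not carry over. Pictures are saved under pics/ and viewed, at most 10 in all, crops included, and the job is handed in when it is done.

```bash
mkdir -p pics; python3 - <<'E'
from bench import robot, viewer
import cv2,numpy as np
for n in("scene","top"):
    im=viewer.snapshot(n); cv2.imwrite(f"pics/{n}0.png",im[...,::-1])
    c=viewer.calibration(n); print(n,{k:np.round(v,4).tolist() for k,v in c.items()})
o=robot.get_obs(); print(o)
E
```

```text
scene {'fx': 426.0617, 'fy': 426.0617, 'cx': 275.5677, 'cy': 209.5024, 'R': [[0.1051, 0.9943, -0.0193], [0.6603, -0.0843, -0.7462], [-0.7436, 0.0657, -0.6654]], 't': [-0.1365, -0.2049, 1.5893]}
top {'fx': 381.3242, 'fy': 381.3242, 'cx': 281.1838, 'cy': 213.6598, 'R': [[0.0025, -1.0, 0.0064], [-0.9963, -0.0031, -0.086], [0.0861, -0.0062, -0.9963]], 't': [0.0796, 0.5699, 0.9251]}
{'time': 0.1, 'joint_positions': array([-1.24711335e+00,  8.78609737e-02,  1.37206260e+00,  2.91881958e-05,
        1.68360827e+00, -1.03085931e-01]), 'qvel': array([ 7.10240621e-04, -1.90159271e-03, -2.82894410e-03, -4.55841911e-05,
        3.01869419e-04,  9.31426561e-04]), 'joint_torque': array([ 2.60171415e-03, -3.41250479e+01, -3.03303051e+01,  7.21368869e-02,
        3.04029475e-02, -9.05989191e-05]), 'tool_pos': array([ 0.22751975, -0.50020236,  0.20445278]), 'ee_rot': array([-3.13966674e+00, -2.28404509e-04,  4.26771943e-01]), 'wrist_force': array([0.77572559, 0.58135508, 0.49399332]), 'wrist_torque': array([-0.00849277,  0.0449698 , -0.04569132]), 'finger_force': 0.0, 'width': 0.09385868533631593}
```

View pics/scene0.png

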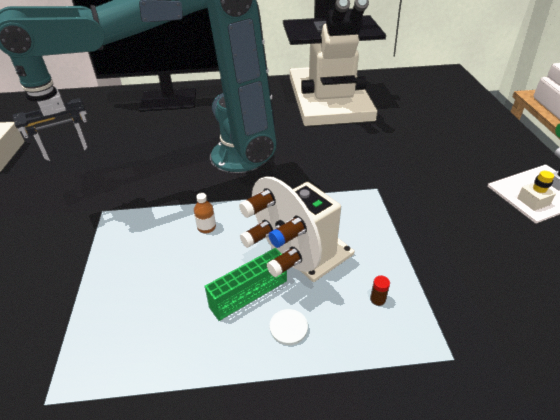

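View pics/top0.png

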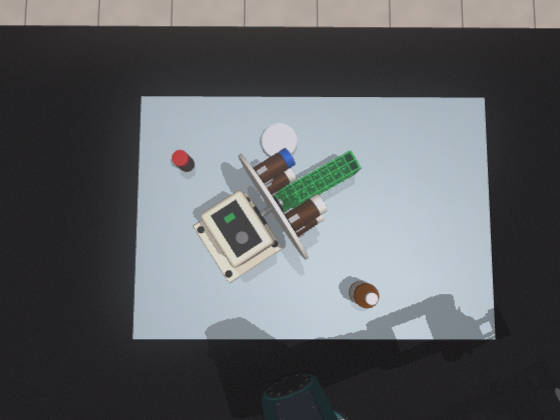

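The scene picture shows the rack at (245,285), the jars, the blue cap at (277,237), the dish at (289,327) and the red-capped jar at (380,290). In the top picture the disc runs from (241,156) to (306,257), the rack from (280,205) to (350,158), the dish is at (279,140), the bottle at (367,295) and the spare at (181,159).

```bash
cat > h.py <<'E'
import numpy as np, cv2
from bench import robot, viewer
def onplane(n,uv,z):
    c=viewer.calibration(n);R=np.array(c["R"]);t=np.array(c["t"])
    uv=np.atleast_2d(uv).astype(float)
    d=np.c_[(uv[:,0]-c["cx"])/c["fx"],(uv[:,1]-c["cy"])/c["fy"],np.ones(len(uv))]@R
    C=-R.T@t; return C+d*((z-C[2])/d[:,2])[:,None]
def proj(n,X):
    c=viewer.calibration(n);p=np.atleast_2d(X)@np.array(c["R"]).T+np.array(c["t"])
    return np.c_[c["fx"]*p[:,0]/p[:,2]+c["cx"],c["fy"]*p[:,1]/p[:,2]+c["cy"]]
def green(n,im=None):
    im=viewer.snapshot(n) if im is None else im
    h=cv2.cvtColor(im,cv2.COLOR_RGB2HSV)
    m=cv2.inRange(h,(50,150,50),(75,255,255)); return m,im
E
python3 - <<'E'
from h import *
np.set_printoptions(precision=4,suppress=True)
im=cv2.imread("pics/top0.png")[...,::-1].copy()
m,_=green("top",im); k,l,st,_=cv2.connectedComponentsWithStats(m); print(st[:6])
cs,_=cv2.findContours(cv2.morphologyEx(m,cv2.MORPH_CLOSE,np.ones((5,5))),0,1); c=max(cs,key=cv2.contourArea)[:,0]
P=onplane("top",c,0.09)[:,:2]; r=cv2.minAreaRect((P*1000).astype(np.float32)); print("rack",r)
d=onplane("top",[(241,156),(306,257)],0.17); print("disc",d,d.mean(0),np.linalg.norm(d[0]-d[1]), np.arctan2(*(d[0]-d[1])[1::-1]))
for nm,uv,z in [("spare",(181,158),.075),("bottle",(371,298),.125),("dish",(279,140),.018)]: print(nm,onplane("top",uv,z))
h=onplane("top",[(201,222),(240,192),(275,235),(234,265)],.205); print("housing",h)
b=onplane("top",[(201,229),(229,274),(275,243)],.018);print("bolts",b)
# white caps & blue in scene
s=cv2.imread("pics/scene0.png"); cv2.imwrite("pics/z.png",np.hstack([cv2.resize(s[160:340,190:400],None,fx=1.9,fy=1.9,interpolation=2),cv2.resize(im[120:300,180:390,::-1],None,fx=1.9,fy=1.9,interpolation=2)]))
E
```

```text
[[     0      0    560    420 235200]]Traceback (most recent call last):
  File "<stdin>", line 5, in <module>
ValueError: max() iterable argument is empty
```

```bash
sed -i 's/(50,150,50),(75,255,255)/(40,90,30),(85,255,255)/' h.py
cat > m.py <<'E'
from h import *
np.set_printoptions(precision=4,suppress=True)
im=cv2.imread("pics/top0.png")[...,::-1].copy()
print(im[175:180,330], cv2.cvtColor(im,cv2.COLOR_RGB2HSV)[175:180,330])
m,_=green("top",im); k,l,st,_=cv2.connectedComponentsWithStats(m)
cs,_=cv2.findContours(cv2.morphologyEx(m,cv2.MORPH_CLOSE,np.ones((5,5))),0,1); c=max(cs,key=cv2.contourArea)[:,0]
P=onplane("top",c,0.09)[:,:2]; r=cv2.minAreaRect((P*1000).astype(np.float32)); print("rack",r,cv2.boxPoints(r))
d=onplane("top",[(241,156),(306,257)],0.17); print("disc",d,d.mean(0),np.linalg.norm(d[0]-d[1]), np.arctan2(*(d[0]-d[1])[1::-1]))
for nm,uv,z in [("spare",(181,158),.075),("bottle",(371,298),.125),("dish",(279,140),.018)]: print(nm,onplane("top",uv,z))
h=onplane("top",[(201,222),(240,192),(275,235),(234,265)],.205); print("housing",h)
b=onplane("top",[(201,229),(229,274),(275,243)],.018);print("bolts",b)
s=cv2.imread("pics/scene0.png"); cv2.imwrite("pics/z.png",np.hstack([cv2.resize(s[160:340,190:400],None,fx=1.9,fy=1.9,interpolation=2),cv2.resize(im[120:300,180:390,::-1],None,fx=1.9,fy=1.9,interpolation=2)]))
E
python3 m.py
```

```text
[[ 63 123  81]
 [ 63 119  79]
 [ 59 102  72]
 [ 59 111  75]
 [ 62 114  77]] [[ 69 124 123]
 [ 69 120 119]
 [ 69 108 102]
 [ 69 119 111]
 [ 69 116 114]]
rack ((640.233642578125, -3.3201675415039062), (55.256595611572266, 209.30322265625), 29.39929962158203) [[ 564.7906   74.2919]
 [ 667.5361 -108.0573]
 [ 715.6767  -80.9322]
 [ 612.9312  101.4169]]
disc [[0.6803 0.1681 0.17  ]
 [0.4665 0.03   0.17  ]] [0.5734 0.099  0.17  ] 0.2544688882818095 0.5733113130809906
spare [[0.6977 0.3205 0.075 ]]
bottle [[ 0.3765 -0.1151  0.125 ]]
dish [[0.7587 0.0872 0.018 ]]
housing [[0.5368 0.2432 0.205 ]
 [0.5978 0.1657 0.205 ]
 [0.5111 0.0945 0.205 ]
 [0.4513 0.1759 0.205 ]]
bolts [[0.5312 0.281  0.018 ]
 [0.4202 0.2097 0.018 ]
 [0.4969 0.0963 0.018 ]]
```

View pics/z.png

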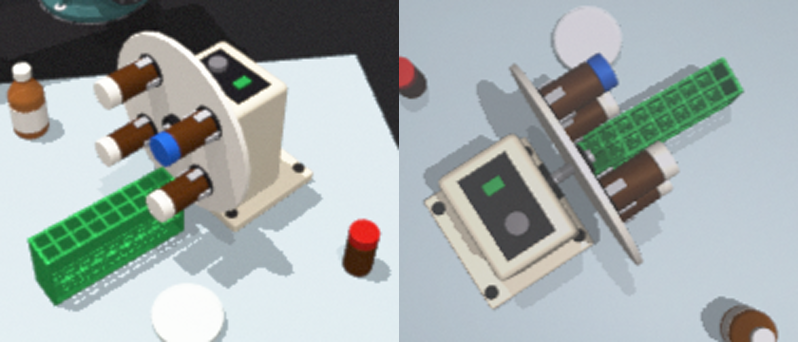

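The zoom shows the blue cap up and to the right as seen from the front, so the wheel is near angle 0. The rack lies between the two lower jars. Next I'll plan the approach to the rack.

```bash
cat > plan.py <<'E'
from h import *
from scipy.spatial.transform import Rotation as Ro
def plan(way,start=None):
    "way: [x,y,z,yaw] tool down; prints final row of each call + rows needed"
    if start is None:
        o=robot.get_obs(); p=o["tool_pos"]; R=Ro.from_euler("xyz",o["ee_rot"])
    else: p=np.array(start[:3]); R=Ro.from_euler("xyz",[np.pi,0,start[3]])
    for w in way:
        q=np.array(w[:3]); S=Ro.from_euler("xyz",[np.pi,0,w[3]])
        s=R.inv().apply(q-p); t=np.degrees((R.inv()*S).as_rotvec())
        print(np.round(np.r_[s/.2,t/30],3).tolist(),"rows",round(max(np.linalg.norm(s)/.0417,np.linalg.norm(t)/7.16),1))
        p,R=q,S
E
python3 - <<'E'
from plan import *
a=np.array([.2275,-.5002,.2045,.4268]); b=np.array([.655,-.029,.20,2.085])
plan([a+(b-a)*k/4 for k in (1,2,3,4)]+[[.655,-.029,.06,2.085],[.704,-.116,.06,2.085]])
E
```

```text
[0.73, -0.315, 0.006, -0.004, -0.001, -0.792] rows 3.8
[0.795, 0.006, 0.006, -0.0, 0.0, -0.792] rows 3.8
[0.726, 0.326, 0.006, 0.0, 0.0, -0.792] rows 3.8
[0.533, 0.59, 0.006, 0.0, 0.0, -0.792] rows 3.8
[0.0, -0.0, 0.7, 0.0, 0.0, 0.0] rows 3.4
[-0.499, -0.001, -0.0, 0.0, 0.0, 0.0] rows 2.4
```

```bash
H="python3 -m handwheel"
python3 -m handwheel '[[0.73,-0.315,0,0,0,-0.79],[0.73,-0.315,0,0,0,-0.79],[0.73,-0.315,0,0,0,-0.79],[0.73,-0.315,0,0,0,-0.79]]' -1
python3 -m handwheel '[[0.795,0.005,0,0,0,-0.79],[0.795,0.005,0,0,0,-0.79],[0.795,0.005,0,0,0,-0.79],[0.795,0.005,0,0,0,-0.79]]'
python3 -m handwheel '[[0.725,0.325,0,0,0,-0.79],[0.725,0.325,0,0,0,-0.79],[0.725,0.325,0,0,0,-0.79],[0.725,0.325,0,0,0,-0.79]]'
python3 -m handwheel '[[0.535,0.59,0,0,0,-0.79],[0.535,0.59,0,0,0,-0.79],[0.535,0.59,0,0,0,-0.79],[0.535,0.59,0,0,0,-0.79],[0.535,0.59,0,0,0,-0.79],[0.535,0.59,0,0,0,-0.79]]'
python3 - <<'E'
from plan import *
plan([[.655,-.029,.06,2.085]])
for n in("scene","top"): cv2.imwrite(f"pics/{n}1.png",viewer.snapshot(n)[...,::-1])
a=cv2.imread("pics/scene1.png")[130:340,150:430];b=cv2.imread("pics/top1.png")[90:300,150:430]
cv2.imwrite("pics/z1.png",np.hstack([cv2.resize(a,(400,300)),cv2.resize(b,(400,300))]))
E
```

```text
time: 0.43
tool_pos: [0.3355, -0.3807, 0.2049]
ee_rot: [-3.141, -0.001, 0.845]
wrist_force: [0.2, -0.5, -0.3]
width: 0.0939
finger_force: 0.0
time: 0.77
tool_pos: [0.4425, -0.2625, 0.2051]
ee_rot: [-3.141, -0.001, 1.26]
wrist_force: [0.7, -0.6, -0.5]
width: 0.0944
finger_force: 0.0
time: 1.1
tool_pos: [0.5495, -0.1449, 0.2048]
ee_rot: [-3.141, -0.001, 1.674]
wrist_force: [-0.5, -0.1, 0.1]
width: 0.0945
finger_force: 0.0
time: 1.6
tool_pos: [0.6556, -0.028, 0.2035]
ee_rot: [-3.139, -0.001, 2.084]
wrist_force: [0.0, 0.6, 0.8]
width: 0.0941
finger_force: 0.0
[-0.004, -0.003, 0.718, -0.005, -0.003, -0.002] rows 3.4
```

View pics/z1.png

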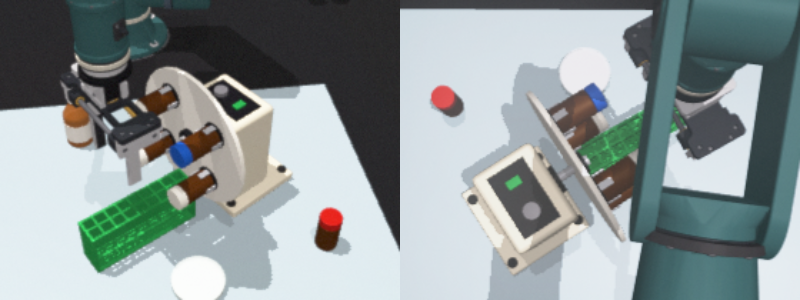

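The gripper is above the rack, astride it and clear of the jars. I'll go down, grip and pull it out.

```bash
python3 -m handwheel '[[0,0,0.2,0,0,0],[0,0,0.4,0,0,0],[0,0,0.6,0,0,0],[0,0,0.715,0,0,0],[0,0,0.715,0,0,0],[0,0,0.715,0,0,0]]'
python3 -m handwheel '[[0,0,0,0,0,0],[0,0,0,0,0,0],[0,0,0,0,0,0],[0,0,0,0,0,0],[0,0,0,0,0,0],[0,0,0,0,0,0],[0,0,0,0,0,0]]' 0.6
python3 - <<'E'
from h import *
o=robot.get_obs();print(o["tool_pos"],o["width"],o["finger_force"],o["wrist_force"],o["wrist_torque"])
E
```

```text
time: 2.2
tool_pos: [0.6537, -0.031, 0.0616]
ee_rot: [-3.139, -0.002, 2.079]
wrist_force: [0.6, -0.3, 1.0]
width: 0.0939
finger_force: 0.0
time: 2.78
tool_pos: [0.6559, -0.0294, 0.0629]
ee_rot: [3.14, 0.001, 2.082]
wrist_force: [0.9, 0.8, 0.9]
width: 0.0512
finger_force: 0.5
[ 0.65587205 -0.02944381  0.06293471] 0.05117022888870687 0.4720813035964966 [0.92397255 0.8225356  0.85551098] [ 0.04839176 -0.27999058 -0.08812466]
```

```bash
python3 -m handwheel '[[0,0,0,0,0,0],[0,0,0,0,0,0],[0,0,0,0,0,0],[-0.1,0,0,0,0,0],[-0.22,0,0,0,0,0],[-0.34,0,0,0,0,0],[-0.46,0,0,0,0,0],[-0.52,0,0,0,0,0],[-0.52,0,0,0,0,0]]' 1
python3 - <<'E'
from plan import *
o=robot.get_obs();p=o["tool_pos"];print(p,o["width"],o["finger_force"])
for n in("scene","top"): cv2.imwrite(f"pics/{n}2.png",viewer.snapshot(n)[...,::-1])
cv2.imwrite("pics/z2.png",np.hstack([cv2.resize(cv2.imread(f"pics/{n}2.png"),(400,300)) for n in("scene","top")]))
E
```

```text
time: 3.53
tool_pos: [0.7072, -0.1234, 0.0628]
ee_rot: [3.141, 0.003, 2.079]
wrist_force: [1.6, -1.6, 2.5]
width: 0.0495
finger_force: 30.0
[ 0.70718532 -0.12336316  0.06284972] 0.04945411316885363 29.998341500759125
```

View pics/z2.png

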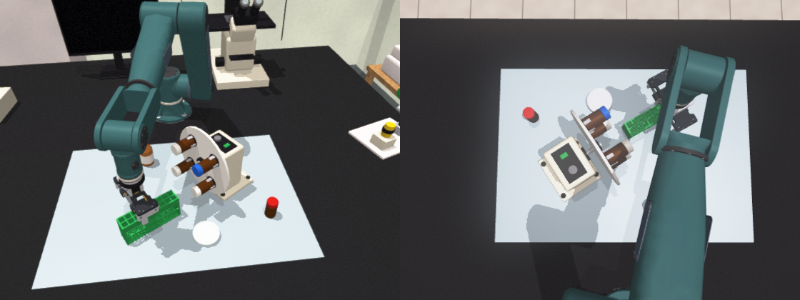

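The rack is clear of the wheel and held. The dish, bottle and spare haven't moved. I'll lift it and carry it to the open bench on the right.

```bash
python3 -m handwheel '[[0,0,-0.15,0,0,0],[-0.02,-0.05,-0.25,0,0,0],[-0.07,-0.15,-0.25,0,0,0],[-0.14,-0.3,-0.25,0,0,0],[-0.2,-0.45,-0.25,0,0,0],[-0.25,-0.55,-0.25,0,0,0],[-0.25,-0.55,-0.25,0,0,0]]'
python3 -m handwheel '[[-0.05,-0.12,0,0,0,0],[-0.12,-0.3,0,0,0,0],[-0.2,-0.45,0,0,0,0],[-0.24,-0.54,0,0,0,0],[-0.24,-0.54,0.1,0,0,0],[-0.24,-0.54,0.2,0,0,0],[-0.24,-0.54,0.24,0,0,0],[-0.24,-0.54,0.25,0,0,0],[-0.24,-0.54,0.25,0,0,0]]'
python3 - <<'E'
from plan import *
o=robot.get_obs();print(o["tool_pos"],o["wrist_force"],o["width"])
E
```

```text
time: 4.22
tool_pos: [0.6309, -0.2201, 0.111]
ee_rot: [-3.137, -0.002, 2.078]
wrist_force: [0.3, -1.2, -1.7]
width: 0.0501
finger_force: 30.0
time: 4.97
tool_pos: [0.5638, -0.3105, 0.0617]
ee_rot: [-3.141, -0.002, 2.083]
wrist_force: [0.5, -0.1, -2.2]
width: 0.0498
finger_force: 30.0
[ 0.56381452 -0.31052013  0.06171812] [ 0.49053758 -0.057571   -2.23377811] 0.04978074354790535
```

```bash
python3 -m handwheel '[[0,0,0.01,0,0,0],[0,0,0.015,0,0,0],[0,0,0.015,0,0,0]]'
python3 -m handwheel '[[0,0,0,0,0,0],[0,0,0,0,0,0],[0,0,0,0,0,0],[0,0,0,0,0,0],[0,0,0,0,0,0],[0,0,0,0,0,0]]' -1
python3 -m handwheel '[[0,0,-0.2,0,0,0],[0,0,-0.4,0,0,0],[0,0,-0.6,0,0,0],[0,0,-0.8,0,0,0],[0,0,-1,0,0,0],[0,0,-1,0,0,0],[0,0,-1,0,0,0]]'
```

```text
time: 5.22
tool_pos: [0.5641, -0.3111, 0.0615]
ee_rot: [3.141, -0.001, 2.083]
wrist_force: [-2.5, 3.6, 6.4]
width: 0.0499
finger_force: 30.0
time: 5.72
tool_pos: [0.5638, -0.3124, 0.0592]
ee_rot: [-3.141, -0.0, 2.081]
wrist_force: [0.8, -0.2, -0.4]
width: 0.0862
finger_force: 0.0
time: 6.3
tool_pos: [0.5651, -0.3133, 0.2639]
ee_rot: [3.138, 0.008, 2.081]
wrist_force: [-0.8, -0.3, 0.5]
width: 0.0939
finger_force: 0.0
```

```bash
python3 - <<'E'
from h import *
for n in("scene","top"): cv2.imwrite(f"pics/{n}3.png",viewer.snapshot(n)[...,::-1])
a=cv2.imread("pics/scene3.png")[165:290,230:330];b=cv2.imread("pics/top3.png")[145:270,230:330]
cv2.imwrite("pics/z3.png",np.hstack([cv2.resize(i,(400,500),interpolation=cv2.INTER_CUBIC) for i in(a,b)]))
E
```

```text
(no output)
```

View pics/z3.png

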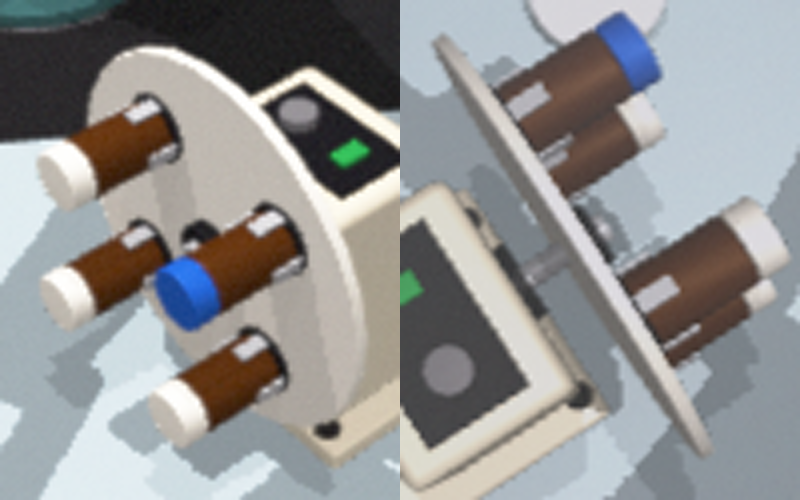

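```bash
python3 - <<'E'
from h import *
np.set_printoptions(precision=4,suppress=True)
im=cv2.imread("pics/top3.png")[...,::-1].copy(); m,_=green("top",im)
cs,_=cv2.findContours(cv2.morphologyEx(m,cv2.MORPH_CLOSE,np.ones((5,5))),0,1); c=max(cs,key=cv2.contourArea)[:,0]
print("rack",cv2.minAreaRect((onplane("top",c,0.09)[:,:2]*1000).astype(np.float32)))
# blue cap triangulation
u=[]
for n in("scene","top"):
    i=cv2.imread(f"pics/{n}3.png"); h=cv2.cvtColor(i,cv2.COLOR_BGR2HSV); mk=cv2.inRange(h,(105,150,80),(125,255,255)); mm=cv2.moments(max(cv2.findContours(mk,0,1)[0],key=cv2.contourArea)); u.append((mm["m10"]/mm["m00"],mm["m01"]/mm["m00"]))
print(u)
P=[]
for n in("scene","top"):
    c=viewer.calibration(n); P.append(np.diag([1,1,1])@np.array([[c["fx"],0,c["cx"]],[0,c["fy"],c["cy"]],[0,0,1]])@np.c_[np.array(c["R"]),np.array(c["t"])])
X=cv2.triangulatePoints(P[0],P[1],np.array(u[0]),np.array(u[1])); print("blue",(X[:3]/X[3]).T)
E
```

```text
rack ((547.9378662109375, -273.5368347167969), (58.317955017089844, 231.6741180419922), 29.503658294677734)
[(276.34567901234567, 237.70560303893635), (286.9429097605893, 156.99079189686924)]
blue [[0.6662 0.0722 0.2223]]
```

```bash
python3 - <<'E'
from h import *
from scipy.optimize import least_squares
S=np.array([(275.75,238.75),(245.75,210),(245.75,240),(273,268.7)])
T=np.array([(239.7,154.3),(306,257.6)])
def pts(v):
    x,y,yaw,th=v; ex=np.array([np.cos(yaw),np.sin(yaw),0]); ey=np.array([-np.sin(yaw),np.cos(yaw),0]); h=np.array([x,y,.17])
    J=[h-.083*ex+.08*(-ey*np.sin(a)+np.array([0,0,1])*np.cos(a)) for a in th+np.pi/4+np.array([0,-1,-2,1])*np.pi/2]
    return np.array(J),np.array([h-.13*ey,h+.13*ey])
f=lambda v:np.r_[(proj("scene",pts(v)[0])-S).ravel(),(proj("top",pts(v)[1])-T).ravel()]
r=least_squares(f,[.573,.099,2.15,0]); print(np.round(r.x,4),np.round(r.fun,1))
E
```

```text
[0.5729 0.1042 2.1479 0.1043] [-1.1  1.  -1.2  0.2 -0.9  0.6 -0.5  0.9 -2.   1.  -1.6  0.6]
```

The hub is at about (0.573, 0.101) with shaft yaw 2.148, so the tool at yaw 2.148 has x along the shaft and y to the right as seen from the front. The wheel angle is about +0.1. Next I'll move astride the upper-left jar.

```bash
cat > w.py <<'E'
from plan import *
hub=np.array([.573,.101]); yaw=2.148
ex=np.array([np.cos(yaw),np.sin(yaw)]); rt=np.array([np.sin(yaw),-np.cos(yaw)])
def P(lat,z,out=.060): return [*(hub-out*ex+lat*rt),z,yaw]
def st():
    o=robot.get_obs(); p=o["tool_pos"]; f=o["wrist_force"]; d=p[:2]-hub
    return np.round([o["time"],d@ex*1e3,d@rt*1e3,(p[2]-.17)*1e3,o["width"]*1e3,o["finger_force"],f[:2]@ex,f[:2]@rt,f[2]],2),np.round(o["wrist_torque"],2)
E
python3 - <<'E'
from w import *
o=robot.get_obs();p=o["tool_pos"];a=np.r_[p,o["ee_rot"][2]];b=np.array(P(-.05,.30))
plan([a+(b-a)*.5,b,P(-.05,.215)])
s=lambda x:x
prev=None
for k in range(-39,46,6):
    q=np.array([.08*np.sin(np.radians(k)),.08*np.cos(np.radians(k))])
    if prev is not None: print(k,np.round((q-prev)/.2,4))
    prev=q
E
```

```text
[0.732, 0.411, -0.104, -0.002, -0.003, -0.064] rows 4.1
[0.718, 0.435, -0.105, 0.0, 0.0, -0.064] rows 4.1
[-0.0, -0.0, 0.425, 0.0, 0.0, 0.0] rows 2.0
-33 [0.0339 0.0246]
-27 [0.0363 0.0209]
-21 [0.0382 0.017 ]
-15 [0.0398 0.0129]
-9 [0.041  0.0087]
-3 [0.0416 0.0044]
3 [0.0419 0.    ]
9 [ 0.0416 -0.0044]
15 [ 0.041  -0.0087]
21 [ 0.0398 -0.0129]
27 [ 0.0382 -0.017 ]
33 [ 0.0363 -0.0209]
39 [ 0.0339 -0.0246]
45 [ 0.0311 -0.028 ]
```

```bash
python3 -m handwheel '[[0.15,0.08,-0.1,0,0,-0.064],[0.33,0.18,-0.105,0,0,-0.064],[0.5,0.28,-0.105,0,0,-0.064],[0.66,0.37,-0.105,0,0,-0.064],[0.73,0.41,-0.105,0,0,-0.064]]' -0.32
python3 -m handwheel '[[0.17,0.1,-0.105,0,0,-0.064],[0.34,0.2,-0.105,0,0,-0.064],[0.5,0.3,-0.105,0,0,-0.064],[0.62,0.38,-0.105,0,0,-0.064],[0.7,0.42,-0.105,0,0,-0.064],[0.718,0.435,-0.105,0,0,-0.064],[0.718,0.435,-0.105,0,0,-0.064],[0.718,0.435,-0.105,0,0,-0.064]]'
python3 - <<'E'
from w import *
print(*st()); plan([P(-.05,.215)])
for n in("scene","top"): cv2.imwrite(f"pics/{n}4.png",viewer.snapshot(n)[...,::-1])
a=cv2.imread("pics/scene4.png")[110:320,130:410];b=cv2.imread("pics/top4.png")[90:370,150:523]
cv2.imwrite("pics/z4.png",np.hstack([cv2.resize(a,(400,300),interpolation=2),cv2.resize(b,(400,300))]))
E
```

```text
time: 6.82
tool_pos: [0.563, -0.1405, 0.2778]
ee_rot: [-3.14, -0.005, 2.119]
wrist_force: [-0.2, -0.3, 0.5]
width: 0.0648
finger_force: 0.0
time: 7.48
tool_pos: [0.5638, 0.0222, 0.2996]
ee_rot: [-3.139, -0.001, 2.148]
wrist_force: [-0.1, -0.8, 0.0]
width: 0.0619
finger_force: 0.0
[ 7.4800e+00 -6.1040e+01 -5.0670e+01  1.2964e+02  6.1900e+01  0.0000e+00
 -6.2000e-01 -4.7000e-01  1.0000e-02] [-0.05 -0.12  0.04]
[0.005, 0.005, 0.423, -0.006, -0.002, -0.0] rows 2.0
```

View pics/z4.png

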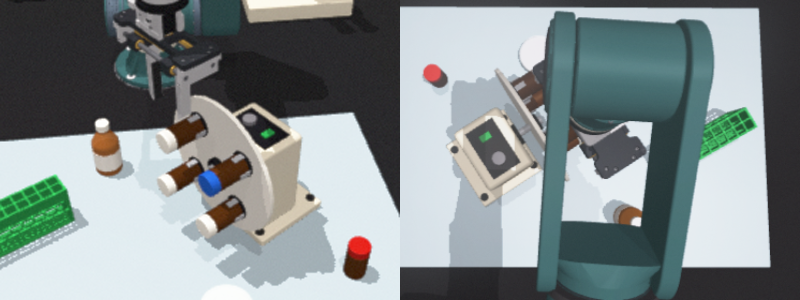

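The rack stands upright on the right. The fingers are above the upper-left jar and clear of the rim, so I'll lower them astride it.

```bash
python3 -m handwheel '[[0,0,0.1,0,0,0],[0,0,0.2,0,0,0],[0,0,0.25,0,0,0]]'
python3 -m handwheel '[[0,0,0.06,0,0,0],[0,0,0.12,0,0,0],[0,0,0.175,0,0,0],[0,0,0.175,0,0,0]]'
python3 -c "from w import *;print(*st())"
python3 -m handwheel '[[0,0.01,0,0,0,0],[0,0.025,0,0,0,0],[0,0.04,0,0,0,0]]'
python3 -c "from w import *;print(*st())"
python3 -m handwheel '[[0,0.012,0,0,0,0],[0,0.024,0,0,0,0],[0,0.036,0,0,0,0]]'
python3 -c "from w import *;print(*st())"
```

```text
time: 7.83
tool_pos: [0.5634, 0.0214, 0.2488]
ee_rot: [-3.139, -0.002, 2.146]
wrist_force: [0.6, -0.5, 0.2]
width: 0.0621
finger_force: 0.0
time: 8.17
tool_pos: [0.563, 0.0227, 0.2135]
ee_rot: [-3.138, -0.003, 2.148]
wrist_force: [0.0, 0.5, -0.9]
width: 0.0619
finger_force: 0.0
[  8.17 -60.19 -51.08  43.53  61.89   0.     0.42   0.29  -0.94] [-0.03 -0.15  0.04]
time: 8.42
tool_pos: [0.5717, 0.0275, 0.2177]
ee_rot: [3.14, 0.001, 2.148]
wrist_force: [0.3, 0.1, -0.4]
width: 0.0619
finger_force: 0.0
[  8.42 -60.88 -41.23  47.72  61.91   0.    -0.08   0.31  -0.43] [-0.01 -0.12  0.01]
time: 8.67
tool_pos: [0.5732, 0.0285, 0.2177]
ee_rot: [-3.13, 0.001, 2.146]
wrist_force: [-14.4, -7.8, 8.9]
width: 0.0621
finger_force: 8.4
[  8.67 -60.9  -39.37  47.66  62.08   8.38   1.31 -16.31   8.92] [-1.73  2.76  0.06]
```

```bash
python3 -m handwheel '[[0,0.012,-0.009,0,0,0],[0,0.024,-0.017,0,0,0],[0,0.036,-0.025,0,0,0]]' >/dev/null
python3 -c "from w import *;print(*st())"
python3 -m handwheel '[[0,0.012,-0.007,0,0,0],[0,0.024,-0.014,0,0,0],[0,0.036,-0.021,0,0,0]]' >/dev/null
python3 -c "from w import *;print(*st())"
python3 -m handwheel '[[0,0.012,-0.006,0,0,0],[0,0.025,-0.012,0,0,0],[0,0.038,-0.017,0,0,0]]' >/dev/null
python3 -c "from w import *;print(*st())"
python3 -m handwheel '[[0,0.013,-0.004,0,0,0],[0,0.026,-0.009,0,0,0],[0,0.04,-0.013,0,0,0]]' >/dev/null
python3 -c "from w import *;print(*st())"
```

```text
[  8.92 -60.94 -33.07  54.11  62.25   8.35   1.23 -16.27  11.66] [-1.6   2.98 -0.01]
[ 9.170e+00 -6.159e+01 -2.352e+01  5.863e+01  6.200e+01  4.210e+00
 -4.000e-02 -9.240e+00  5.760e+00] [-0.99  1.36  0.02]
[  9.42 -61.35 -14.38  61.08  62.23   2.87  -0.8   -5.64   4.  ] [-0.72  0.81  0.04]
[  9.67 -61.08  -5.44  63.1   62.02   2.1   -0.91  -4.27   3.6 ] [-0.57  0.56  0.04]
```

```bash
python3 -m handwheel '[[0,0.013,-0.003,0,0,0],[0,0.027,-0.006,0,0,0],[0,0.041,-0.009,0,0,0]]' >/dev/null
python3 -c "from w import *;print(*st())"
python3 -m handwheel '[[0,0.014,-0.001,0,0,0],[0,0.028,-0.003,0,0,0],[0,0.042,-0.004,0,0,0]]' >/dev/null
python3 -c "from w import *;print(*st())"
python3 -m handwheel '[[0,0.014,0,0,0,0],[0,0.028,0,0,0,0],[0,0.042,0,0,0,0]]' >/dev/null
python3 -c "from w import *;print(*st())"
python3 -m handwheel '[[0,0.014,0.001,0,0,0],[0,0.028,0.003,0,0,0],[0,0.042,0.004,0,0,0]]' >/dev/null
python3 -c "from w import *;print(*st())"
python3 -m handwheel '[[0,0.013,0.003,0,0,0],[0,0.027,0.006,0,0,0],[0,0.041,0.009,0,0,0]]' >/dev/null
python3 -c "from w import *;print(*st())"
python3 -m handwheel '[[0,0.013,0.004,0,0,0],[0,0.026,0.009,0,0,0],[0,0.04,0.013,0,0,0]]' >/dev/null
python3 -c "from w import *;print(*st())"
python3 -m handwheel '[[0,0.012,0.006,0,0,0],[0,0.025,0.012,0,0,0],[0,0.038,0.017,0,0,0]]' >/dev/null
python3 -c "from w import *;print(*st())"
```

```text
[  9.92 -60.59   3.76  63.6   61.97   1.56  -0.59  -2.96   1.56] [-0.38  0.43  0.02]
[ 10.17 -60.4   12.31  64.04  61.89   1.24  -0.12  -2.27   1.88] [-0.35  0.31  0.  ]
[ 10.42 -60.42  20.67  64.06  61.84   1.02  -0.07  -2.46   0.87] [-0.21  0.22  0.06]
[ 10.67 -60.54  28.99  63.28  62.03   0.87   0.11  -1.85   0.73] [-0.19  0.18 -0.01]
[ 10.92 -60.54  37.15  61.52  61.8    0.77   0.09  -1.34   1.84] [-0.16  0.2  -0.  ]
[ 11.17 -60.55  45.06  58.89  62.13   0.71   0.13  -2.13   0.59] [-0.21  0.11  0.01]
[ 11.42 -60.54  52.63  55.45  62.24   0.69   0.5   -0.92   0.58] [-0.16  0.14  0.06]
```

```bash
python3 -m handwheel '[[0,0.012,0.007,0,0,0],[0,0.024,0.014,0,0,0],[0,0.036,0.021,0,0,0]]' >/dev/null
python3 -c "from w import *;print(*st())"
python3 -m handwheel '[[0,0.011,0.008,0,0,0],[0,0.022,0.016,0,0,0],[0,0.034,0.025,0,0,0]]' >/dev/null
python3 -c "from w import *;print(*st())"
python3 -m handwheel '[[0,0.01,0.009,0,0,0],[0,0.021,0.018,0,0,0],[0,0.031,0.028,0,0,0]]' >/dev/null
python3 -c "from w import *;print(*st())"
cat > fit.py <<'E'
from scipy.optimize import least_squares
import numpy as np
# y_tcp mm, finger force, jar offset deg (0 first jar, 90 for the next one: heavy angle measured vs first jar)
D=np.array([(-23.52,4.21,0),(-14.38,2.87,0),(-5.44,2.1,0),(3.76,1.56,0),(12.31,1.24,0),(20.67,1.02,0),(28.99,.87,0),(37.15,.77,0),(45.06,.71,0),(52.63,.69,0)]+__import__("json").loads(open("more.json").read()))
y=(D[:,0]-11)/1e3; z=np.sqrt(.0064-y*y); yc=y-.02; N=2*D[:,1]; a=np.arctan2(y,z)+np.radians(D[:,2])
f=lambda v:N*(z+v[3]*yc)-(v[0]-v[1]*np.cos(a-v[2]))
for fix in (None,.5):
    g=f if fix is None else (lambda v:f(np.r_[fix,v[1:]]))
    r=least_squares(g,[.5,.385,.6,.65]); print(np.round(r.x,3),"level-right at jar angle",np.degrees(r.x[2]),"rms",np.sqrt(np.mean(r.fun**2)))
print(np.round(np.degrees(a),1),np.round(r.fun,3))
E
echo '[]'>more.json; python3 fit.py
```

```text
[ 11.67 -60.53  59.82  51.3   62.07   0.71  -0.15  -1.71   1.13] [-0.16  0.12  0.06]
[ 11.92 -60.55  66.55  46.34  62.19   0.77   0.3   -2.06   0.77] [-0.2   0.19 -0.01]
[ 12.17 -60.58  72.76  40.74  62.08   0.86   0.63  -0.41   1.94] [-0.24  0.24 -0.02]
[0.575 0.461 0.51  0.651] level-right at jar angle 29.21972064871307 rms 0.0010011014973193124
[0.5   0.386 0.551 0.695] level-right at jar angle 31.596271373128236 rms 0.001597984898532529
[-25.6 -18.5 -11.9  -5.2   0.9   6.9  13.   19.1  25.2  31.4] [-0.002  0.002  0.003 -0.001 -0.002 -0.002 -0.001  0.     0.     0.001]
```

```bash
python3 -m handwheel '[[0,-0.03,0,0,0,0],[0,-0.055,0,0,0,0],[0,-0.055,0,0,0,0]]' >/dev/null
python3 -c "from w import *;print(*st())"
python3 -m handwheel '[[0,0,-0.1,0,0,0],[0,0,-0.2,0,0,0],[0,0,-0.3,0,0,0],[0,0,-0.35,0,0,0],[0,-0.1,-0.36,0,0,0],[0,-0.25,-0.36,0,0,0],[0,-0.4,-0.36,0,0,0],[0,-0.5,-0.36,0,0,0],[0,-0.56,-0.36,0,0,0],[0,-0.56,-0.36,0,0,0]]' >/dev/null
python3 - <<'E'
from w import *
print(*st())
i=viewer.snapshot("scene")[...,::-1];cv2.imwrite("pics/scene5.png",i)
cv2.imwrite("pics/z5.png",cv2.resize(i[110:320,130:410],(800,600),interpolation=2))
E
```

```text
[ 12.42 -60.6   60.94  41.01  62.07   0.    -0.29   0.2    0.31] [-0.01 -0.1   0.04]
[ 13.25 -60.71 -52.28 113.89  62.53   0.    -0.48  -0.62   0.24] [-0.05 -0.11  0.02]
```

View pics/z5.png

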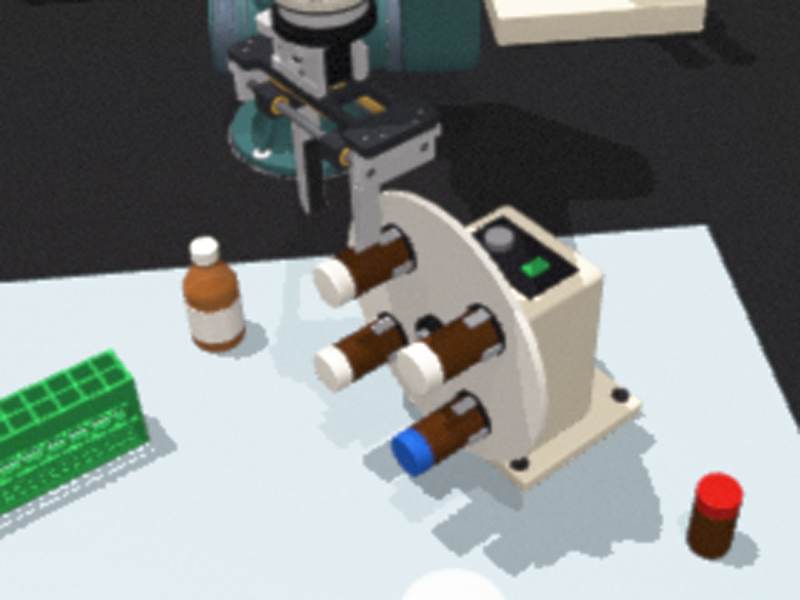

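The wheel has turned 90° clockwise: blue is now lower right and a new jar sits upper left at -39°, below the fingers. I'll lower onto it and push on.

```bash
python3 -m handwheel '[[0,0,0.1,0,0,0],[0,0,0.2,0,0,0],[0,0,0.3,0,0,0],[0,0,0.345,0,0,0],[0,0.02,0.345,0,0,0],[0,0.045,0.345,0,0,0]]' >/dev/null
python3 -c "from w import *;print(*st())"
python3 -m handwheel '[[0,0.014,-0.009,0,0,0],[0,0.028,-0.017,0,0,0],[0,0.042,-0.025,0,0,0]]' >/dev/null
python3 -c "from w import *;print(*st())"
python3 -m handwheel '[[0,0.012,-0.008,0,0,0],[0,0.024,-0.016,0,0,0],[0,0.036,-0.023,0,0,0]]' >/dev/null
python3 -c "from w import *;print(*st())"
python3 -m handwheel '[[0,0.012,-0.007,0,0,0],[0,0.024,-0.014,0,0,0],[0,0.036,-0.021,0,0,0]]' >/dev/null
python3 -c "from w import *;print(*st())"
python3 -m handwheel '[[0,0.012,-0.006,0,0,0],[0,0.025,-0.012,0,0,0],[0,0.038,-0.017,0,0,0]]' >/dev/null
python3 -c "from w import *;print(*st())"
python3 -m handwheel '[[0,0.013,-0.004,0,0,0],[0,0.026,-0.009,0,0,0],[0,0.04,-0.013,0,0,0]]' >/dev/null
python3 -c "from w import *;print(*st())"
python3 -m handwheel '[[0,0.013,-0.003,0,0,0],[0,0.027,-0.006,0,0,0],[0,0.041,-0.009,0,0,0]]' >/dev/null
python3 -c "from w import *;print(*st())"
python3 -m handwheel '[[0,0.014,-0.001,0,0,0],[0,0.028,-0.003,0,0,0],[0,0.042,-0.004,0,0,0]]' >/dev/null
python3 -c "from w import *;print(*st())"
python3 -m handwheel '[[0,0.014,0,0,0,0],[0,0.028,0,0,0,0],[0,0.042,0,0,0,0]]' >/dev/null
python3 -c "from w import *;print(*st())"
```

```text
[ 13.8  -60.51 -40.73  43.65  61.81   0.    -0.29   0.23   0.32] [-0.03 -0.08 -0.01]
[ 14.05 -60.71 -33.24  50.57  61.95   2.86   1.48  -4.7    3.06] [-0.43  1.   -0.08]
[ 14.3  -60.94 -26.78  55.84  61.9    2.99   0.41  -6.32   4.19] [-0.61  0.98 -0.02]
[ 1.455e+01 -6.132e+01 -1.925e+01  6.010e+01  6.192e+01  2.590e+00
  2.000e-02 -4.840e+00  3.840e+00] [-0.55  0.78 -0.03]
[ 14.8  -61.36 -11.34  63.36  61.89   2.34   0.26  -5.41   3.83] [-0.57  0.65  0.03]
[ 15.05 -60.85  -2.91  64.34  61.63   2.27  -0.1   -4.29   3.16] [-0.58  0.66  0.03]
[ 15.3  -60.53   5.41  65.45  61.75   2.29  -0.31  -5.07   2.26] [-0.55  0.65  0.01]
[ 1.555e+01 -6.048e+01  1.384e+01  6.623e+01  6.203e+01  2.340e+00
  4.000e-02 -4.910e+00  3.250e+00] [-0.55  0.66 -0.  ]
[ 15.8  -60.51  22.21  66.27  62.05   2.43  -0.49  -3.96   3.17] [-0.57  0.81 -0.01]
```

```bash
python3 -m handwheel '[[0,0.014,0.001,0,0,0],[0,0.028,0.003,0,0,0],[0,0.042,0.004,0,0,0]]' >/dev/null
python3 -c "from w import *;print(*st())"
python3 -m handwheel '[[0,0.013,0.003,0,0,0],[0,0.027,0.006,0,0,0],[0,0.041,0.009,0,0,0]]' >/dev/null
python3 -c "from w import *;print(*st())"
cat > more.json <<'E'
[[-26.78,2.99,90],[-19.25,2.59,90],[-11.34,2.34,90],[-2.91,2.27,90],[5.41,2.29,90],[13.84,2.34,90],[22.21,2.43,90]]
E
python3 fit.py
```

```text
[ 16.05 -60.57  30.53  65.42  61.98   2.56  -0.53  -5.53   4.4 ] [-0.6   0.75 -0.04]
[ 16.3  -60.61  38.66  63.71  62.03   2.7   -0.39  -5.38   4.22] [-0.66  0.84  0.03]
[0.498 0.381 0.53  0.714] level-right at jar angle 30.38467840471969 rms 0.002158479535574042
[0.5   0.384 0.531 0.712] level-right at jar angle 30.435620333154368 rms 0.002191791950629815
[-25.6 -18.5 -11.9  -5.2   0.9   6.9  13.   19.1  25.2  31.4  61.8  67.8
  73.8  80.   86.   92.   98.1] [-0.005  0.002  0.004  0.    -0.    -0.001 -0.001 -0.    -0.001 -0.001
  0.003  0.003 -0.002 -0.003 -0.001 -0.     0.001]
```

The fit puts the heavy side straight down when this jar is at 30.4°, which is y_jar = 40.5 mm (drag 0.498 N m, M 0.381 N m). I'll push on to there.

```bash
python3 -m handwheel '[[0,0.013,0.005,0,0,0],[0,0.026,0.01,0,0,0],[0,0.039,0.016,0,0,0],[0,0.052,0.023,0,0,0],[0,0.064,0.03,0,0,0],[0,0.064,0.03,0,0,0]]' >/dev/null
python3 -c "from w import *;print(*st())"
```

```text
[ 16.8  -60.53  51.69  57.1   62.57   2.14  -0.97  -4.28   3.17] [-0.57  0.61 -0.  ]
```

```bash
python3 -m handwheel '[[0,-0.025,0.01,0,0,0],[0,-0.05,0.02,0,0,0],[0,-0.055,0.036,0,0,0],[0,-0.055,0.036,0,0,0],[0,-0.055,0.036,0,0,0]]' >/dev/null
python3 -c "from w import *;print(*st())"
python3 -m handwheel '[[0,0,0,0,0,0],[0,0,0,0,0,0],[0,0,0,0,0,0],[0,0,0,0,0,0],[0,0,0,0,0,0],[0,0,0,0,0,0],[0,0,0,0,0,0],[0,0,0,0,0,0]]' 1 >/dev/null
python3 -c "from w import *;print(*st())"
```

```text
[ 17.22 -60.32  40.43  49.81  61.96   0.    -0.43  -0.83   0.29] [-0.01 -0.04 -0.02]
[ 17.88 -60.58  40.55  50.58  39.28  30.     1.04   0.97   0.8 ] [ 0.   -0.17  0.03]
```

```bash
python3 - <<'E'
src=open("fit.py").read()
for d in (-9,-11,-13):
    print(d); exec(src.replace("D[:,0]-11",f"D[:,0]+({d})").replace("print(np.round(np.degrees(a)","0 and print(np.round(np.degrees(a)"))
    y=(40.55+11+d)/80; print("final jar angle",np.degrees(np.arcsin(y)))
from w import *
for n in("scene","top"): cv2.imwrite(f"pics/{n}6.png",viewer.snapshot(n)[...,::-1])
cv2.imwrite("pics/z6.png",np.hstack([cv2.resize(cv2.imread("pics/scene6.png")[110:320,130:410],(400,300),interpolation=2),cv2.resize(cv2.imread("pics/top6.png"),(400,300))]))
E
```

```text
-9
[0.504 0.387 0.556 0.751] level-right at jar angle 31.877955674436475 rms 0.0020593461222866267
[0.5   0.382 0.555 0.755] level-right at jar angle 31.784061494900463 rms 0.002174500340084034
final jar angle 32.13222877416055
-11
[0.498 0.381 0.53  0.714] level-right at jar angle 30.38467840471969 rms 0.002158479535574042
[0.5   0.384 0.531 0.712] level-right at jar angle 30.435620333154368 rms 0.002191791950629815
final jar angle 30.455898327256808
-13
[0.492 0.377 0.504 0.678] level-right at jar angle 28.881099039492742 rms 0.002289741283774862
[0.5   0.386 0.507 0.672] level-right at jar angle 29.0626562518854 rms 0.00266443359308256
final jar angle 28.80793298358995
```

View pics/z6.png

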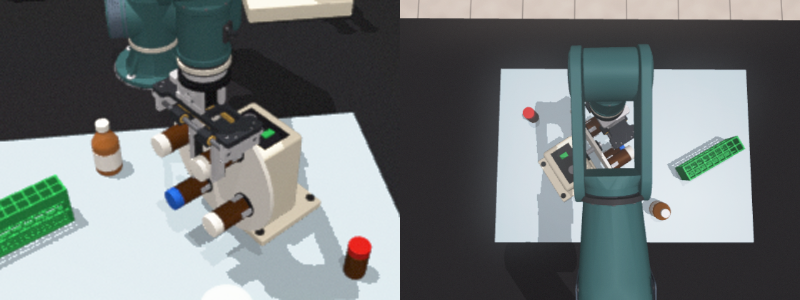

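The picture shows the upper-right jar pinched, the rack upright on the right, and the bottle, dish and spare where they were. The result holds to within 0.3° for an error of ±2 mm in the hub position, so I'm handing in.

```bash
python3 -c "from bench import robot;print(robot.close_job())"
```

```text
the job is handed in; nothing more can be done
None
```

I've handed the job in: the rack stands upright on the open bench and nothing else was disturbed; the wheel is held by a pinched upper jar with its heavy side straight down, to within about 1° by the force readings.

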